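Clear the stake holder and offer up the offset mug stake

TASK

The copper mug that is to be planished stands on the stake holder, over its square socket: lift it off by its handle and stand it upright on the wooden block. Then lift the heavy-headed mug stake out of its rack by its balance point and hold it level over the holder, square to it and with the round head pointing away from the clamp screw, the end of the tang hanging free about 15 mm deep in the socket without touching it, so that I can slip the packing in round the tang. Finish while still holding it there, and leave the hammer, the oil bottle and the rouge tin alone.

Things in the scene. Friction and masses are not known exactly. Their poses are not given: they have to be found in the camera images.
- mug: loose copper mug, 68 mm across the mouth, 60 mm across the foot, 72 mm high, about 0.16 kg, upright on the stake holder, foot 70 mm above the bench. Origin: centre of the underside; z up, x points to the handle, a square loop of brass strap that stands out to 63 mm from the mug's axis.
- mug_handle (a point): where to take the mug: the upper outer corner of its handle, 57 mm from the mug's axis and 52 mm above its foot (the handle's top is 63 mm above the foot). The strap is 12 mm wide; take it across this width, from above. x points away from the mug.
- wood_block: loose flat soft-wood block, 95 x 145 x 26 mm (its own x, y, z), lying on the bench; origin at the centre of its underside. The mug is to stand on top of it.
- stake: loose steel mug stake, about 0.6 kg, standing in the rack, arm level. Origin: on the tang's axis in the plane of the shoulder's underside, 60 mm above the bench; x along the arm to the head, z up. Square tang 13 mm wide, down 42 mm; shoulder 30 x 28 x 9 mm; flat-sided bar 18 mm wide, z 8 to 28 mm, x -20 to 97 mm; round domed head, diameter 36 mm, x 96 to 139 mm, centred on the bar.
- stake_balance (a point): the stake's balance point (centre of mass along the arm): in the middle of the bar, 58.5 mm from the tang's axis towards the head and 18 mm above the shoulder's underside. Take the bar here from above, across its 18 mm width; the rack leaves it free beside and below from 21 to 103 mm along the bar, down to 14 mm above the bench.
- tang_tip (a point): centre of the tang's lower end, 42 mm below the stake's origin; axes as the stake's
- stake_nose (a point): tip of the stake's domed head, 139 mm from the tang's axis
- stake_rack: wooden rack fixed to the bench: a board 190 x 70 x 14 mm with a post at its near end that has a 19 mm square hole for the tang, and a post with two cheeks under the head, 103 to 129 mm along x; the posts' tops are 60 mm above the bench, the cheeks' 79 mm. Origin: on the bench under the hole's centre, x along the rack towards the head's post, as the stake's x.
- stake_holder: dark green cast stake holder fixed to the bench: foot 112 x 96 x 12 mm, upright block 76 mm square with a bright steel top 80 mm square, 70 mm above the bench. Origin: on the bench under the socket's centre. Its clamp screw with a T-bar stands out from the -x side, 40 mm above the bench and out to 78 mm; so the stake's head must point to +x.
- socket (a point): centre of the mouth of the holder's socket, on its top face 70 mm above the bench; the socket is 22 mm square, sides parallel to the holder's x and y, and 58 mm deep. Axes as the holder's.
- hammer: cross-peen hammer lying behind the work, 234 x 114 x 26 mm; leave it
- oil_bottle: orange oil bottle, 43 mm in diameter, 124 mm high, standing behind the work; leave it
- rouge_tin: flat round tin, 58 mm in diameter, 23 mm high, on the right; leave it

How it is judged:
On the way, in this order (a step that is already met when the one before it is completed fails the run):
1. the mug hangs from its handle, lifted clear of the holder (height (world z) of mug above 0.074 m and contact force between mug and stake_holder below 0.05 N and distance between the grasp point and mug_handle below 0.035 m and contact force between the fingers and mug above 1 N), for 0.2 s.
2. the mug stands upright on the wooden block and is let go (contact force between mug and wood_block above 0.5 N and angle between mug's own z axis and vertical below 0.1 rad and contact force between the fingers and mug below 0.05 N and linear speed of mug below 0.03 m/s), for 0.3 s.
3. the stake hangs level from the fingers, taken at its balance point, tang clear of the rack (height (world z) of tang_tip above 0.062 m and contact force between stake and stake_rack below 0.05 N and x of the grasp point in the frame of stake_balance between -0.02 and 0.02 m and angle between stake's own z axis and vertical below 0.1 rad and contact force between the fingers and stake above 2 N), for 0.2 s.
At the end, for the whole second after the job is handed in: Mug upright (0.1 rad) on the block, untouched. Fingers hold the stake at rest within 20 mm of its balance point, level (0.06 rad), in line (0.12 rad), head away from the clamp screw, tang tip 5-27 mm down the socket, within 5 mm of its axis; under 1 N on the holder, nothing else touching it (all of step 2 and contact force between the fingers and stake above 2 N and angle between stake's own z axis and vertical below 0.06 rad and x of the grasp point in the frame of stake_balance between -0.02 and 0.02 m and z of tang_tip in the frame of socket between -0.027 and -0.005 m and horizontal distance between tang_tip and socket below 0.005 m and angle between the x axis of stake and the x axis of stake_holder, either way round below 0.12 rad and x of stake_nose in the frame of socket above 0.1 m and contact force between stake and stake_holder below 1 N and contact force between stake and stake_rack below 0.05 N and contact force between stake and mug below 0.05 N and contact force between stake and wood_block below 0.05 N and linear speed of stake below 0.02 m/s); the arm keeps its last pose, push and grip.
It fails at once if the mug is dropped or knocked off (contact force between the fingers and mug below 0.05 N and linear speed of mug above 0.4 m/s).
It fails at once if the mug is tipped over (angle between mug's own z axis and vertical above 0.8 rad).
It fails at once if the hammer is shifted (distance of hammer from where it was at the start of the episode above 0.03 m).
It fails at once if the oil bottle is shifted or knocked over (distance of oil_bottle from where it was at the start of the episode above 0.03 m or angle between oil_bottle's own z axis and vertical above 0.5 rad).
It fails at once if the rouge tin is shifted (distance of rouge_tin from where it was at the start of the episode above 0.03 m).
It also fails if it takes over 48 s, if anything falls off the work surface, if the arm or the gripper's body presses on something with over 40 N, if the wrist force passes 120 N, or if a joint passes its speed limit or range.

ROBOT

A 7-joint arm with a two-finger parallel gripper is mounted at the origin on a cart in front of the work surface, level with it; the furniture and walls round the work are solid. World frame = base frame: x ahead of the robot, y to its left, z up, the work surface at z = 0. Lengths are in m, angles in rad, forces in N, time in s.
With the tool pointing down it reaches from about 0.425 to 0.825 m from the base axis. Payload 3.6 kg.
Tool frame: the origin (TCP) lies at the very end of the fingers, on their centre line; the grasp point (between the pads) lies 19 mm behind it; z points along the fingers, y is the line along which they close (so a half turn about z gives the same grasp; the last joint's range is limited). The gripper opens to 85 mm and grips with 20 to 120 N. Pads are 22 mm wide; open, the fingers measure 114 mm over their backs; the gripper's body (76 mm by 85 mm) begins 54 mm behind the grasp point. The pads swing forward as they close: fully open they stand 13 mm farther back than shut.
Start: joints at [-1.349, 0.615, -0.013, 1.423, 0.008, 1.103, -0.04], TCP at [0.16, 0.63, 0.231] pointing down, gripper open.
Joint ranges: [-3.12, 3.12], [-0.3, 2.06], [-1.34, 1.32], [0.26, 2.42], [-1.36, 4.5], [0.01, 1.98], [-2.84, 2.84]. Speed limits (rad/s): [2.79, 2.79, 3.14, 3.14, 3.14, 3.14, 3.14].

INTERFACE

Orientations are given as a 3x3 rotation matrix whose columns are the frame's x, y, z axes.
In Python, from cell import env gives the robot as it stands.
- The arm moves only by the tool send_rows, never from a script. Its arguments are lists of equal length, an entry for each row: "dp": the shift along the tool's x, y, z in units of 40 mm (1.0 is 40 mm), a list of three; "dr": the turn, a rotation vector about the tool's x, y, z in units of 6 degrees (1.0 is 6 degrees), a list of three; "claw": the opening, from -1 (shut) to 1 (fully open). In form: {"dp": [[x, y, z], ...], "dr": [[ax, ay, az], ...], "claw": [claw, ...]}. A call has 1 to 20 rows; each row is the pose to reach, as a shift and turn from the pose commanded when the call began, along the tool's axes at that moment; what a row does not reach only later rows make up. A row lasts 1/12 s, in which the tool goes at most 41.7 mm and 7.16 degrees, less where a joint would pass 70% of its speed; a pose out of reach is approached as far as the arm can. A call with a gripper value outside its range is refused whole. The fingers move at their own pace and stop on an object; "force" is the grip in N (left out, the last holds). Time passes only in rows, so rows that repeat a pose let the fingers close. It gives the time, the measured TCP pose, the force, the opening and the grip force at its end, in the units of the state.
- env.read_state(): the state, without advancing time (a new reading comes with each control period).
- env.read_camera(name): name is "side" or "top"; returns a dict with "frame" (480x640x3 uint8, red, green, blue), "mtx" (3x3 intrinsics, pixels), "extrinsics" (4x4, takes a point from camera to world coordinates). Camera axes: x right, y down, z forward; pixel columns grow to the right and rows downward; lengths in m; the calibration is good to about 2 mm. A picture is of the moment at which its call begins. There is no depth.
- env.job_done(): hands the job in; it is judged then, once.
The state is a dict: "time": time; "q": joint angles; "joint_vel": joint speeds; "joint_torque": joint torques, N m; "ee_pos": TCP position; "orientation": TCP orientation; "force": force on the tool from outside, world axes, zero at the start; "ft_torque": the same for the moment, N m; "gripper_width": finger opening in m; "gripper_force": force on a finger pad.
Only numpy, scipy, OpenCV 4.12 (cv2) and the standard library are available. Lean on these libraries where they do the work, as an engineer would, in place of code of your own. Each camera call takes 0.05 s, during which the arm holds its last target. There are 200 camera calls.

## Working session

There is one attempt and no reset: what is moved stays moved. The work goes in short steps, Python scripts to look and compute and a tool call to move; the robot and the scene stay as the last step left them, time stands still between calls to the robot, and variables do not carry over. Pictures are saved under pics/ and viewed, at most 10 in all, crops included, and the job is handed in when it is done.

Besides the shell and the picture viewer there is one more tool, called after "Call:" as name(argument=value, ...) on one line, values as JSON. send_rows: Moves the arm, as the interface text tells. Its arguments: {"type":"object","properties":{"dp":{"type":"array","items":{"type":"array","items":{"type":"number"}}},"dr":{"type":"array","items":{"type":"array","items":{"type":"number"}}},"claw":{"type":"array","items":{"type":"number"}},"force":{"type":"number"}},"required":["dp","dr","claw"]}

```bash
mkdir -p pics; ls; cat > h.py <<'E'
import numpy as np, cv2
from cell import env
def shot(n,f):
    c=env.read_camera(n); np.savez('pics/'+f+'.npz',K=c['mtx'],E=c['extrinsics'])
    cv2.imwrite('pics/'+f+'.png',c['frame'][:,:,::-1]); return c
def px(f,uv,z):
    d=np.load('pics/'+f+'.npz');K,E=d['K'],d['E']
    r=E[:3,:3]@np.linalg.solve(K,[uv[0],uv[1],1.]);o=E[:3,3]
    return o+r*(z-o[2])/r[2]
def proj(f,p):
    d=np.load('pics/'+f+'.npz');K,E=d['K'],d['E']
    c=K@(np.linalg.inv(E)@np.append(p,1))[:3];return c[:2]/c[2]
E
python3 - <<'E'
from h import *
np.set_printoptions(precision=3,suppress=True)
for n in('top','side'):
    c=shot(n,n+'0');print(n,c['mtx'],c['extrinsics'])
s=env.read_state();print(s)
E
```

```text
pics
top [[457.972   0.    319.156]
 [  0.    457.972 231.333]
 [  0.      0.      1.   ]] [[-0.024 -0.987  0.157  0.444]
 [-1.     0.025  0.009 -0.103]
 [-0.013 -0.157 -0.988  0.998]
 [ 0.     0.     0.     1.   ]]
side [[444.609   0.    311.042]
 [  0.    444.609 235.295]
 [  0.      0.      1.   ]] [[ 0.912 -0.177  0.37   0.285]
 [-0.41  -0.422  0.808 -0.795]
 [ 0.013 -0.889 -0.458  0.488]
 [ 0.     0.     0.     1.   ]]
{'time': 0.1, 'q': array([-1.349,  0.616, -0.013,  1.425,  0.008,  1.103, -0.04 ]), 'joint_vel': array([-0.   , -0.002,  0.   , -0.004,  0.002, -0.   , -0.002]), 'joint_torque': array([  0.003, -47.039,   0.26 , -17.157,   0.01 ,   0.006,  -0.   ]), 'ee_pos': array([0.16 , 0.629, 0.23 ]), 'orientation': array([[-0.969,  0.246, -0.001],
       [ 0.246,  0.969, -0.002],
       [-0.   , -0.002, -1.   ]]), 'force': array([ 0.45 ,  0.449, -0.357]), 'ft_torque': array([ 0.038,  0.003, -0.004]), 'gripper_force': 0.0, 'gripper_width': 0.08531316456552246}
```

View pics/top0.png

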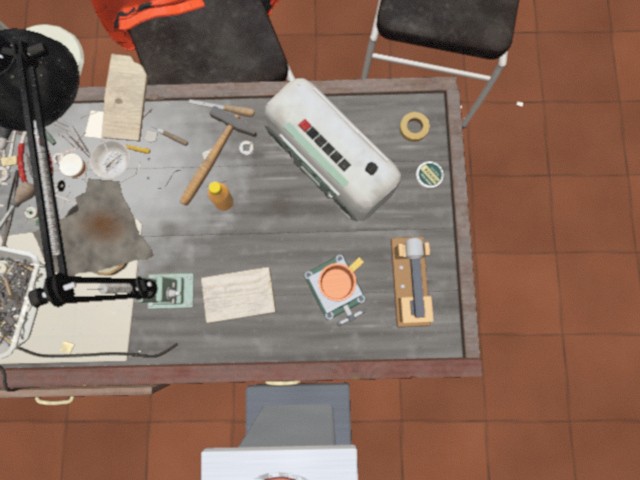

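View pics/side0.png

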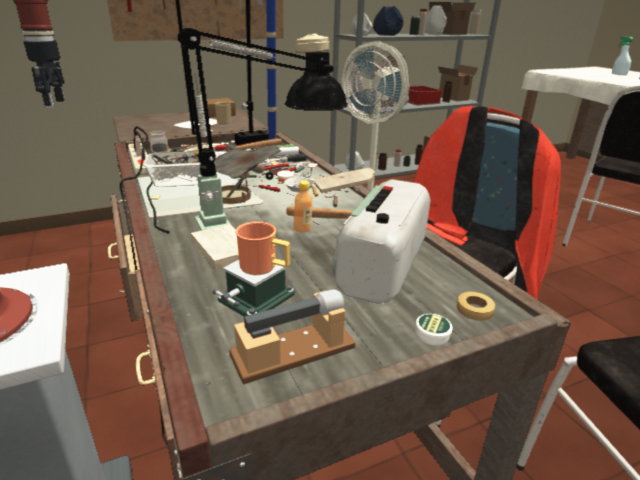

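The top view shows the mug at (338,283) on the holder with its handle to the upper right, the block at (238,294), the rack and stake at (412,282) with the head at the top. The bottle is at (220,195), the hammer at (208,160), the tin at (430,174) and a desk lamp at (60–170,290).

```bash
python3 - <<'E'
from h import *
im=cv2.imread('pics/top0.png'); c=im[228:338,290:450]
cv2.imwrite('pics/c1.png',cv2.resize(c,None,fx=5,fy=5,interpolation=cv2.INTER_CUBIC))
np.set_printoptions(precision=3,suppress=True)
for n,uv,z in [('base lampL',(150,306),0),('lampbaseR',(192,275),0),('lampbase L2',(150,275),0),('postTop?',(60,290),.4),('block TL',(201,278),.026),('TR',(270,267),.026),('BR',(275,313),.026),('BL',(207,322),.026),('mug',(338,283),.142),('machine low',(365,220),.1),('bottle',(215,187),.124),('tableedge',(300,362),0)]: print(n,px('top0',uv,z))
s=np.array([0.16,.63,.23]);print(proj('side0',s),proj('side0',px('top0',(170,290),0)))
E
```

```text
base lampL [0.449 0.275 0.   ]
lampbaseR [0.513 0.185 0.   ]
lampbase L2 [0.516 0.277 0.   ]
postTop? [0.47  0.242 0.4  ]
block TL [0.505 0.159 0.026]
TR [0.524 0.012 0.026]
BR [0.428 0.002 0.026]
BL [0.413 0.145 0.026]
mug [ 0.482 -0.128  0.142]
machine low [ 0.607 -0.187  0.1  ]
bottle [0.676 0.108 0.124]
tableedge [ 0.324 -0.047 -0.   ]
[ 55.954 108.184] [212.986 221.602]
```

View pics/c1.png

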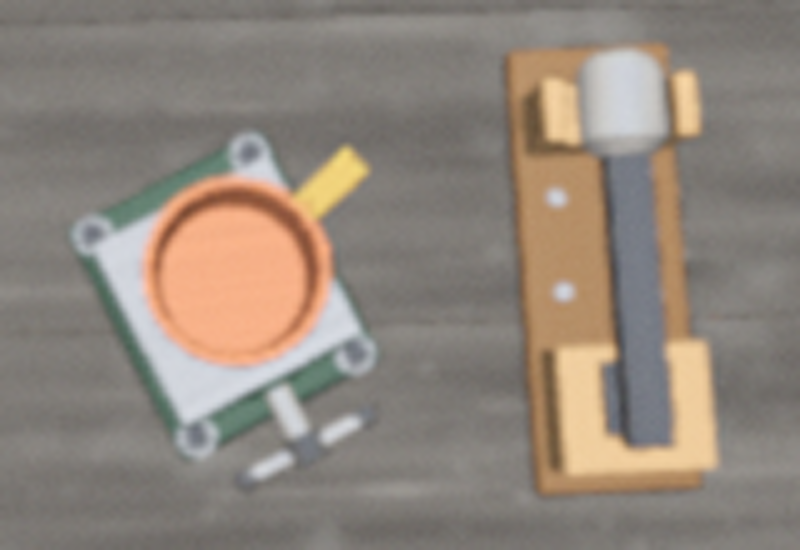

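The crop shows the mug rim centred at (238,272), the handle's outer end at (358,160), holder bolts at (92,236), (248,152), (354,353) and (197,438), and the T-bar screw at the bottom (305,450). The stake's bar runs from (650,445) to (630,155), with the nose at (622,50).

```bash
cat > m.py <<'E'
from h import *
np.set_printoptions(precision=4,suppress=True)
def C(u,v):return (289.6+u/5,227.6+v/5)
P=lambda u,v,z:px('top0',C(u,v),z)
b=[P(92,236,.014),P(248,152,.014),P(354,353,.014),P(197,438,.014)]
print('bolts',*b,'c',np.mean(b,0))
t=[P(95,255,.07),P(262,165,.07),P(365,335,.07),P(180,425,.07)]
print('top',*t)
d=(b[0]-b[3])+(b[1]-b[2]);print('holder yaw deg',np.degrees(np.arctan2(d[1],d[0])),'screw',P(305,450,.04))
m=P(238,272,.142);h=P(358,160,.133);print('mug',m,'handle end',h,np.linalg.norm((h-m)[:2]),np.degrees(np.arctan2(*(h-m)[[1,0]])))
a=P(652,445,.088);c=P(630,155,.088);n=P(622,50,.078)
print('bar tail',a,'front',c,'L',np.linalg.norm(a-c),'nose',n,np.linalg.norm(n-a),np.degrees(np.arctan2(*(n-a)[[1,0]])),np.degrees(np.arctan2(*(c-a)[[1,0]])))
def tri(u,v):
    A=[];r=[]
    for f,q in(('top0',u),('side0',v)):
        p0=px(f,q,0);p1=px(f,q,.3);d=p1-p0;d/=np.linalg.norm(d);M=np.eye(3)-np.outer(d,d);A.append(M);r.append(M@p0)
    return np.linalg.lstsq(np.vstack(A),np.hstack(r),rcond=None)
for n,u,v in[('posttop',(48,295),(188,40)),('head',(38,80),(315,90)),('hinge',(150,290),(205,170)),('armend',(28,45),(305,62)),('mug',m and None,None)][:4]:
    s=tri(u,v);print(n,s[0],s[1])
E
sed -i 's/m and None/None/' m.py; python3 m.py
python3 - <<'E'
import cv2
im=cv2.imread('pics/side0.png');cv2.imwrite('pics/c2.png',cv2.resize(im[0:390,0:380],None,fx=1.53,fy=1.53,interpolation=cv2.INTER_CUBIC))
E
```

```text
bolts [ 0.5066 -0.068   0.014 ] [ 0.5411 -0.136   0.014 ] [ 0.4543 -0.1783  0.014 ] [ 0.4204 -0.1107  0.014 ] c [ 0.4806 -0.1233  0.014 ]
top [ 0.4954 -0.0711  0.07  ] [ 0.5301 -0.1396  0.07  ] [ 0.4608 -0.1787  0.07  ] [ 0.427  -0.1037  0.07  ]
holder yaw deg 26.1865457531185 screw [ 0.4151 -0.1547  0.04  ]
mug [ 0.4838 -0.1266  0.142 ] handle end [ 0.5252 -0.1735  0.133 ] 0.06254912629938246 -48.50332995606713
bar tail [ 0.4153 -0.2873  0.088 ] front [ 0.5287 -0.2851  0.088 ] L 0.1134269999296376 nose [ 0.5723 -0.2863  0.078 ] 0.15731351961277618 0.34523167841854263 1.075615737325909
posttop [0.4659 0.2434 0.4221] [0.]
head [0.8264 0.371  0.2819] [0.]
hinge [0.4754 0.2232 0.1407] [0.]
armend [0.8085 0.3373 0.3671] [0.0016]
```

View pics/c2.png

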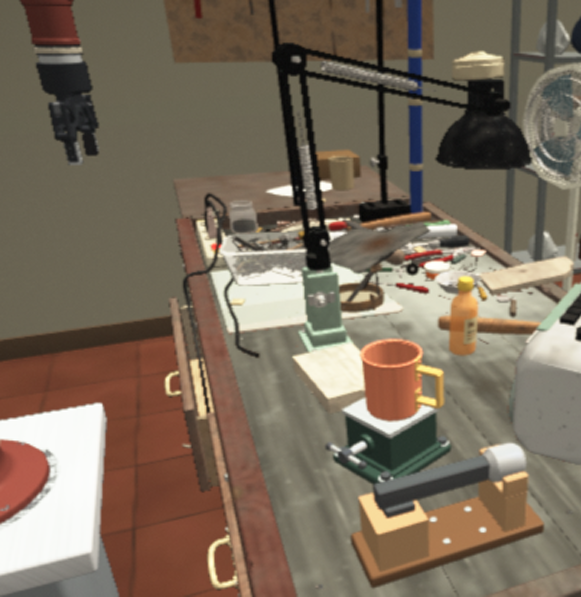

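The side crop confirms the lamp post rises almost vertically to about z = 0.43 at (0.47, 0.24), between the start pose and the work. I'll retract and rise before swinging past it.

Call:
send_rows(dp=[[0,-1,-1],[0,-2,-2],[0,-3,-3],[0,-4,-4],[0,-5,-5],[0,-5,-6],[0,-5,-6.5],[0,-5,-6.5],[0,-5,-6.5]], dr=[[0,0,0],[0,0,0],[0,0,0],[0,0,0],[0,0,0],[0,0,0],[0,0,0],[0,0,0],[0,0,0]], claw=[1,1,1,1,1,1,1,1,1])

```text
time: 0.85
ee_pos: [0.1107, 0.4359, 0.4997]
orientation: [[-0.969, 0.246, 0.003], [0.246, 0.969, 0.015], [0.001, 0.016, -1.0]]
force: [0.1, -0.2, 0.3]
gripper_width: 0.0853
gripper_force: 0.0
```

```bash
cat >> h.py <<'E'
def rel(pts,yaws=None):
    "world TCP targets (and yaw of tool y, deg, tool down) -> units from the present pose"
    from scipy.spatial.transform import Rotation as R
    s=env.read_state();O=np.array(s['orientation']);p=np.array(s['ee_pos'])
    for i,t in enumerate(pts):
        o=''
        if yaws is not None:
            a=np.radians(yaws[i]);y=np.array([np.cos(a),np.sin(a),0]);z=np.array([0,0,-1.])
            T=np.stack([np.cross(y,z),y,z],1);o=np.round(np.degrees(R.from_matrix(O.T@T).as_rotvec())/6,2)
        print(np.round(O.T@(np.array(t)-p)/.04,2),o)
E
python3 - <<'E'
from h import *
A=list(range(70,-19,-10));A=A+[-18]
rel([(.45*np.cos(np.radians(a)),.45*np.sin(np.radians(a)),.5) for a in A]+[(.520,-.169,.30)],[75.7+(a-75.7)*34.2/93.7 for a in A]+[41.5])
E
```

```text
[-1.13 -0.05 -0.01] [ 0.15 -0.01  0.35]
[-3.05 -0.41 -0.02] [ 0.15 -0.01  0.96]
[-4.89 -1.11 -0.03] [ 0.15 -0.02  1.57]
[-6.57 -2.11 -0.05] [ 0.15 -0.02  2.18]
[-8.06 -3.39 -0.07] [ 0.15 -0.03  2.79]
[-9.3  -4.91 -0.09] [ 0.15 -0.03  3.4 ]
[-10.26  -6.62  -0.12] [ 0.15 -0.04  4.  ]
[-10.91  -8.47  -0.15] [ 0.15 -0.04  4.61]
[-11.22 -10.41  -0.18] [ 0.14 -0.05  5.22]
[-11.23 -11.98  -0.2 ] [ 0.14 -0.05  5.71]
[-13.65 -12.21   4.79] [ 0.14 -0.05  5.71]
```

Call:
send_rows(dp=[[-1.0,0,0],[-2.0,-0.2,0],[-3.0,-0.4,0],[-4.0,-0.8,0],[-4.9,-1.1,0],[-5.7,-1.6,0],[-6.5,-2.1,0],[-7.3,-2.75,0],[-8.0,-3.4,0],[-8.7,-4.15,0],[-9.3,-4.9,0],[-9.8,-5.75,0],[-10.25,-6.6,0],[-10.6,-7.5,0],[-10.9,-8.5,0],[-11.1,-9.4,0],[-11.2,-10.4,0],[-11.2,-11.2,0],[-11.2,-12,0],[-11.2,-12,0]], dr=[[0,0,0.3],[0,0,0.6],[0,0,0.9],[0,0,1.2],[0,0,1.5],[0,0,1.8],[0,0,2.1],[0,0,2.4],[0,0,2.7],[0,0,3.0],[0,0,3.3],[0,0,3.6],[0,0,3.9],[0,0,4.2],[0,0,4.5],[0,0,4.8],[0,0,5.1],[0,0,5.4],[0,0,5.7],[0,0,5.7]], claw=[1,1,1,1,1,1,1,1,1,1,1,1,1,1,1,1,1,1,1,1])

```text
time: 2.52
ee_pos: [0.4235, -0.147, 0.4914]
orientation: [[-0.652, 0.758, -0.001], [0.758, 0.652, -0.004], [-0.002, -0.003, -1.0]]
force: [-0.7, -0.5, -0.2]
gripper_width: 0.0853
gripper_force: 0.0
```

```bash
python3 - <<'E'
from h import *
print(proj('side0',(.5252,-.1735,.133))*1.53,'mug rim c',proj('side0',(.4838,-.1266,.142))*1.53, 'bar tail top',proj('side0',(.4153,-.2873,.088))*1.53,'nose',proj('side0',(.5723,-.2863,.078))*1.53)
rel([(.521,-.17,.2),(.521,-.17,.104)],[41.5]*2)
E
```

```text
[439.17355615 369.82084018] mug rim c [389.96328168 351.56126306] bar tail top [375.42427212 485.47632243] nose [521.99563327 455.52420593]
[-2.01  1.5   7.29] [-0.03  0.02 -0.14]
[-2.    1.51  9.69] [-0.03  0.02 -0.14]
```

Call:
send_rows(dp=[[-1,0.75,0.4],[-2,1.5,1.2],[-2,1.5,2.2],[-2,1.5,3.2],[-2,1.5,4.2],[-2,1.5,5.2],[-2,1.5,6.2],[-2,1.5,7.2],[-2,1.5,7.2],[-2,1.5,7.2]], dr=[[0,0,0],[0,0,0],[0,0,0],[0,0,0],[0,0,0],[0,0,0],[0,0,0],[0,0,0],[0,0,0],[0,0,0]], claw=[1,1,1,1,1,1,0.5,0.2,0.2,0.2])

```text
time: 3.35
ee_pos: [0.523, -0.1582, 0.2004]
orientation: [[-0.663, 0.748, -0.007], [0.748, 0.663, 0.002], [0.006, -0.004, -1.0]]
force: [-0.5, 0.4, 1.0]
gripper_width: 0.051
gripper_force: 0.0
```

```bash
python3 - <<'E'
from h import *
rel([(.521,-.17,.104)],[41.5])
c=shot('side','s1');cv2.imwrite('pics/c3.png',cv2.resize(c['frame'][120:320,180:400,::-1],None,fx=2.9,fy=2.9,interpolation=cv2.INTER_CUBIC))
print((proj('s1',(.521,-.17,.123))-[180,120])*2.9)
E
```

```text
[-0.2  -0.22  2.41] [-0.04 -0.06  0.01]
[301.79675875 366.66519426]
```

View pics/c3.png

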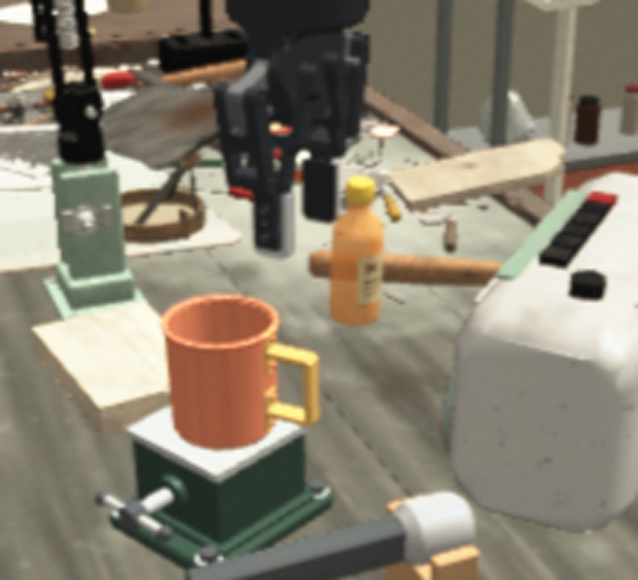

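The picture shows the gripper hovering above the mug, whose handle's outer corner is at (315,360), close to my projected (302,367). Descending and gripping.

Call:
send_rows(dp=[[-0.2,-0.2,0.6],[-0.2,-0.2,1.2],[-0.2,-0.2,1.8],[-0.2,-0.2,2.4],[-0.2,-0.2,2.4],[-0.2,-0.2,2.4],[-0.2,-0.2,2.4],[-0.2,-0.2,2.4],[-0.2,-0.2,2.4],[-0.2,-0.2,2.4],[-0.2,-0.2,2.4],[-0.2,-0.2,2.4]], dr=[[0,0,0],[0,0,0],[0,0,0],[0,0,0],[0,0,0],[0,0,0],[0,0,0],[0,0,0],[0,0,0],[0,0,0],[0,0,0],[0,0,0]], claw=[0.2,0.2,0.2,0.2,0.2,0.2,-1,-1,-1,-1,-1,-1], force=80)

```text
time: 4.4
ee_pos: [0.5254, -0.1716, 0.1091]
orientation: [[-0.663, 0.748, 0.004], [0.748, 0.663, -0.001], [-0.003, 0.002, -1.0]]
force: [-0.6, -0.9, 5.7]
gripper_width: 0.0101
gripper_force: 78.0
```

Call:
send_rows(dp=[[0,0,-0.2],[0,0,-0.5],[0,0,-0.9],[0,0,-1.3],[0,0,-1.6],[0,0,-1.6],[0,0,-1.6],[0,0,-1.6]], dr=[[0,0,0],[0,0,0],[0,0,0],[0,0,0],[0,0,0],[0,0,0],[0,0,0],[0,0,0]], claw=[-1,-1,-1,-1,-1,-1,-1,-1])

```text
time: 5.07
ee_pos: [0.5234, -0.1702, 0.1705]
orientation: [[-0.663, 0.748, -0.002], [0.748, 0.663, 0.001], [0.002, -0.001, -1.0]]
force: [0.0, 0.0, -0.9]
gripper_width: 0.0102
gripper_force: 78.1
```

```bash
python3 - <<'E'
from h import *
a=shot('side','s2')['frame'][120:320,180:400,::-1];b=shot('top','t2')['frame'][200:345,190:450,::-1]
a=cv2.resize(a,(400,364));b=cv2.resize(b,(520,290))
o=np.zeros((600,800,3),np.uint8);o[:290,:520]=b;o[236:600,400:]=a;o[:290,:520]=b;cv2.imwrite('pics/c4.png',o)
E
```

```text
(no output)
```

View pics/c4.png

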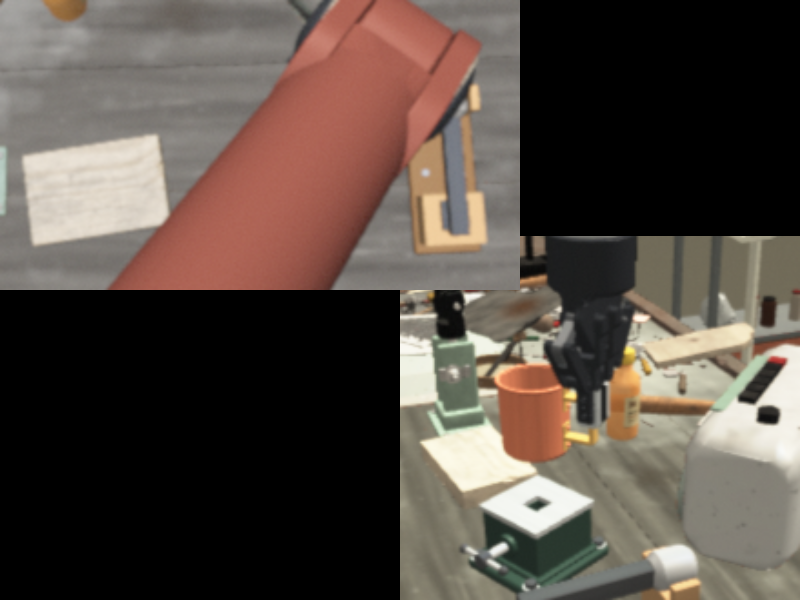

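Top: the block is in clear view at about (95,190). Side: the mug hangs upright and clear, and the empty socket is visible at (538,503). Moving to the block.

```bash
python3 - <<'E'
from h import *
rel([(.506,.042,.165),(.506,.042,.072),(.506,.042,.063)],[41.5]*3)
print(px('s2',(180+138/1.818,120+267/1.82),.07))
E
```

```text
[4.26 3.2  0.14] [-0.01 -0.02  0.01]
[4.25 3.2  2.46] [-0.01 -0.02  0.01]
[4.25 3.2  2.69] [-0.01 -0.02  0.01]
[ 0.48109664 -0.1306055   0.07      ]
```

Call:
send_rows(dp=[[0.4,0.3,0],[1.1,0.8,0],[1.9,1.4,0],[2.7,2.0,0],[3.4,2.6,0],[4.0,3.0,0],[4.25,3.2,0],[4.25,3.2,0.3],[4.25,3.2,0.8],[4.25,3.2,1.3],[4.25,3.2,1.8],[4.25,3.2,2.2],[4.25,3.2,2.4],[4.25,3.2,2.4],[4.25,3.2,2.4]], dr=[[0,0,0],[0,0,0],[0,0,0],[0,0,0],[0,0,0],[0,0,0],[0,0,0],[0,0,0],[0,0,0],[0,0,0],[0,0,0],[0,0,0],[0,0,0],[0,0,0],[0,0,0]], claw=[-1,-1,-1,-1,-1,-1,-1,-1,-1,-1,-1,-1,-1,-1,-1])

```text
time: 6.42
ee_pos: [0.5071, 0.0411, 0.0751]
orientation: [[-0.663, 0.749, -0.001], [0.749, 0.663, -0.0], [0.0, -0.001, -1.0]]
force: [0.3, 1.0, -1.3]
gripper_width: 0.0097
gripper_force: 78.1
```

Call:
send_rows(dp=[[0,0,0.07],[0,0,0.14],[0,0,0.2],[0,0,0.2]], dr=[[0,0,0],[0,0,0],[0,0,0],[0,0,0]], claw=[-1,-1,-1,-1])

```text
time: 6.75
ee_pos: [0.5071, 0.0414, 0.0673]
orientation: [[-0.663, 0.748, 0.0], [0.748, 0.663, 0.0], [0.0, 0.0, -1.0]]
force: [-0.3, -0.3, -0.9]
gripper_width: 0.0098
gripper_force: 78.1
```

Call:
send_rows(dp=[[0,0,0.05],[0,0,0.1],[0,0,0.1],[0,0,0.1]], dr=[[0,0,0],[0,0,0],[0,0,0],[0,0,0]], claw=[-1,-1,-1,-1])

```text
time: 7.08
ee_pos: [0.5081, 0.0409, 0.0648]
orientation: [[-0.663, 0.749, 0.002], [0.749, 0.663, 0.001], [-0.001, 0.002, -1.0]]
force: [-1.1, -0.4, 8.5]
gripper_width: 0.0101
gripper_force: 79.6
```

Contact with the block. Releasing gently, then backing up.

Call:
send_rows(dp=[[0,0,-0.05],[0,0,-0.05],[0,0,-0.05],[0,0,-0.05],[0,0,-0.05],[0,0,-0.05],[0,0,-0.4],[0,0,-1],[0,0,-2],[0,0,-3],[0,0,-4],[0,0,-4],[0,0,-4]], dr=[[0,0,0],[0,0,0],[0,0,0],[0,0,0],[0,0,0],[0,0,0],[0,0,0],[0,0,0],[0,0,0],[0,0,0],[0,0,0],[0,0,0],[0,0,0]], claw=[-1,-0.6,-0.2,0.2,0.2,0.2,0.2,0.2,0.2,0.2,0.2,0.2,0.2], force=20)

```text
time: 8.17
ee_pos: [0.5085, 0.0413, 0.2256]
orientation: [[-0.663, 0.748, 0.005], [0.748, 0.663, 0.001], [-0.003, 0.005, -1.0]]
force: [-0.3, -1.1, -0.9]
gripper_width: 0.0518
gripper_force: 0.0
```

```bash
python3 - <<'E'
from h import *
s=shot('side','s3')['frame'][190:310,190:350,::-1];t=shot('top','t3')['frame'][235:335,370:470,::-1]
a=cv2.resize(s,(480,360),interpolation=cv2.INTER_CUBIC);b=cv2.resize(t,(300,300),interpolation=cv2.INTER_CUBIC)
o=np.zeros((360,800,3),np.uint8);o[:,:480]=a;o[:300,490:790]=b;cv2.imwrite('pics/c5.png',o)
rel([(.483,-.27,.22),(.483,-.27,.1)],[90,90])
E
```

```text
[-5.44 -5.61  0.06] [-0.   -0.02 -8.07]
[-5.45 -5.6   3.06] [-0.   -0.02 -8.07]
```

View pics/c5.png

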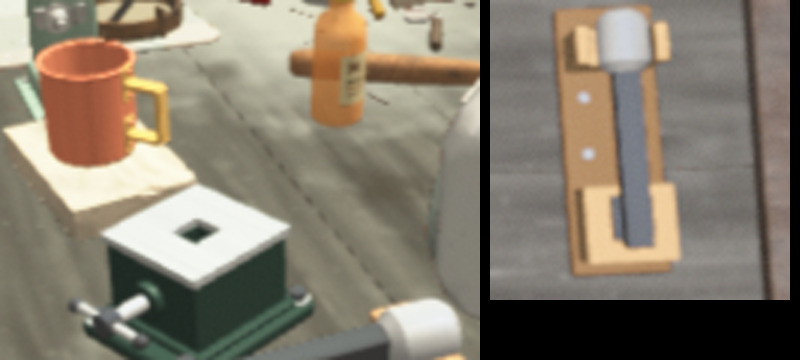

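The mug stands upright on the block at (85,105), released; the socket mouth is centred near (197,230). Moving over the stake now.

Call:
send_rows(dp=[[-0.4,-0.4,0],[-1.0,-1.0,0],[-1.6,-1.6,0],[-2.2,-2.2,0],[-2.8,-2.8,0],[-3.4,-3.4,0],[-4.0,-4.0,0],[-4.6,-4.7,0],[-5.2,-5.3,0],[-5.45,-5.6,0],[-5.45,-5.6,0],[-5.45,-5.6,0]], dr=[[0,0,-0.6],[0,0,-1.3],[0,0,-2.1],[0,0,-3],[0,0,-4],[0,0,-5],[0,0,-6],[0,0,-7],[0,0,-7.6],[0,0,-8],[0,0,-8],[0,0,-8]], claw=[0.2,0.2,0.2,0.2,0.2,0.2,0.2,0.2,0.2,0.2,0.2,0.2])

```text
time: 9.27
ee_pos: [0.4827, -0.2705, 0.2213]
orientation: [[-1.0, 0.011, -0.004], [0.011, 1.0, 0.002], [0.004, 0.002, -1.0]]
force: [0.1, 0.8, 1.1]
gripper_width: 0.0512
gripper_force: 0.0
```

```bash
python3 - <<'E'
from h import *
s=shot('side','s4')['frame'][255:385,205:355,::-1];t=shot('top','t4')['frame'][240:330,295:375,::-1]
a=cv2.resize(s,(450,390),interpolation=cv2.INTER_CUBIC);b=cv2.resize(t,(320,360),interpolation=cv2.INTER_CUBIC)
o=np.zeros((390,800,3),np.uint8);o[:,:450]=a;o[:360,470:790]=b;cv2.imwrite('pics/c6.png',o)
E
```

```text
(no output)
```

View pics/c6.png

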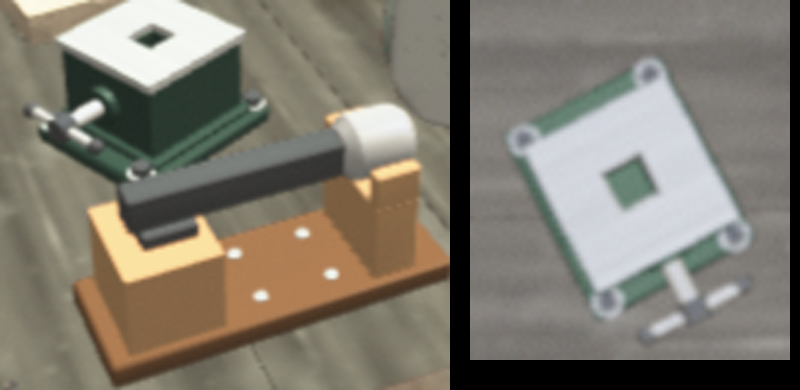

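The side crop shows the bar's tail top edge at (124,194); the top crop shows the socket mouth centred at (631,182). The mouth's centre and the stake's tail will be triangulated from the two cameras.

```bash
python3 - <<'E'
from h import *
np.set_printoptions(precision=4,suppress=True)
T=lambda u,v:(295+(u-470)/4-.4,240+v/4-.4)
S=lambda u,v:(205+u/3-.35,255+v/3-.35)
print('sock top',px('t4',T(631,182),.07),'side',px('s4',S(154,37),.07))
pc=[px('t4',T(*q),.07) for q in((524,153),(670,80),(748,215),(597,296))];print('plate top',np.mean(pc,0),[np.linalg.norm(pc[i]-pc[i-1]) for i in range(4)])
for i,j in((3,0),(2,1)):
    d=pc[j]-pc[i];print('yaw',np.degrees(np.arctan2(d[1],d[0])))
for i,j in((1,0),(2,3)):
    d=pc[j]-pc[i];print('yaw',np.degrees(np.arctan2(d[1],d[0]))-90)
pb=[px('t4',T(*q),.014) for q in((523,138),(650,72),(735,234),(607,300))]
for i,j in((3,0),(2,1)):
    d=pb[j]-pb[i];print('yaw b',np.degrees(np.arctan2(d[1],d[0])))
print('bolts c',np.mean(pb,0))
print('tail side',px('s4',S(124,194),.088),'front',px('s4',S(333,143),.088))
sc=[px('s4',S(*q),.07) for q in((58,37),(245,33),(150,92))];print('plate side',(sc[0]+sc[1])/2)
# rack post top z=.06 in top0 crop c1: corners
P=lambda u,v,z:px('top0',(289.6+u/5,227.6+v/5),z)
q=[P(558,348,.06),P(708,342,.06),P(716,468,.06),P(562,474,.06)];print('post',np.mean(q,0))
E
```

```text
sock top [ 0.481  -0.1237  0.07  ] side [ 0.4809 -0.1316  0.07  ]
plate top [ 0.4793 -0.1255  0.07  ] [np.float64(0.07995169137610215), np.float64(0.08264053312785664), np.float64(0.07805409249353286), np.float64(0.08569113708097423)]
yaw 25.941145132931336
yaw 28.184526040565572
yaw 25.126665447286527
yaw 26.46448851652461
yaw b 26.277152339739434
yaw b 25.90514669299039
bolts c [ 0.4816 -0.1236  0.014 ]
tail side [ 0.4148 -0.2921  0.088 ] front [ 0.5239 -0.294   0.088 ]
plate side [ 0.4805 -0.1289  0.07  ]
post [ 0.4294 -0.2874  0.06  ]
```

```bash
python3 - <<'E'
from h import *
rel([(.492,-.289,.1),(.492,-.289,.059)],[90.5,90.5])
print((proj('s1',(.523,-.158,.206))-[180,120])*2.9)
E
```

```text
[-0.21 -0.53  3.04] [ 0.03 -0.02 -0.14]
[-0.21 -0.53  4.07] [ 0.03 -0.02 -0.14]
[295.32377888 228.41513066]
```

Call:
send_rows(dp=[[-0.2,-0.45,0.5],[-0.2,-0.45,1.3],[-0.2,-0.45,2.1],[-0.2,-0.45,2.8],[-0.2,-0.45,3.4],[-0.2,-0.45,3.8],[-0.2,-0.45,4.1],[-0.2,-0.45,4.1],[-0.2,-0.45,4.1],[-0.2,-0.45,4.1]], dr=[[0,0,-0.1],[0,0,-0.1],[0,0,-0.1],[0,0,-0.1],[0,0,-0.1],[0,0,-0.1],[0,0,-0.1],[0,0,-0.1],[0,0,-0.1],[0,0,-0.1]], claw=[0.2,0.2,0.2,0.2,0.2,0.2,0.2,0.2,0.2,0.2])

```text
time: 10.2
ee_pos: [0.4929, -0.2875, 0.0599]
orientation: [[-1.0, -0.004, 0.001], [-0.004, 1.0, -0.0], [-0.001, -0.0, -1.0]]
force: [-0.3, -0.2, 0.6]
gripper_width: 0.0511
gripper_force: 0.0
```

Call:
send_rows(dp=[[0,0,0],[0,0,0],[0,0,0],[0,0,0],[0,0,0],[0,0,0]], dr=[[0,0,0],[0,0,0],[0,0,0],[0,0,0],[0,0,0],[0,0,0]], claw=[-0.3,-1,-1,-1,-1,-1], force=100)

```text
time: 10.7
ee_pos: [0.4926, -0.288, 0.0605]
orientation: [[-1.0, -0.003, 0.002], [-0.003, 1.0, 0.0], [-0.002, 0.0, -1.0]]
force: [-0.0, 1.7, 5.5]
gripper_width: 0.0163
gripper_force: 97.7
```

Call:
send_rows(dp=[[0,0,-0.15],[0,0,-0.4],[0,0,-0.75],[0,0,-1.1],[0,0,-1.5],[0,0,-1.8],[0,0,-2.0],[0,0,-2.1],[0,0,-2.1],[0,0,-2.1],[0,0,-2.1],[0,0,-2.1]], dr=[[0,0,0],[0,0,0],[0,0,0],[0,0,0],[0,0,0],[0,0,0],[0,0,0],[0,0,0],[0,0,0],[0,0,0],[0,0,0],[0,0,0]], claw=[-1,-1,-1,-1,-1,-1,-1,-1,-1,-1,-1,-1])

```text
time: 11.7
ee_pos: [0.4913, -0.288, 0.1424]
orientation: [[-1.0, -0.003, -0.002], [-0.003, 1.0, 0.001], [0.002, 0.001, -1.0]]
force: [-0.3, 0.2, -7.2]
gripper_width: 0.0162
gripper_force: 97.7
```

The stake hangs free, with about 6–7 N of load. I'll carry it along a path drawn back from the white case, then turn it 26° over the socket.

Call:
send_rows(dp=[[0.2,0,0],[0.5,0.2,0],[0.8,0.5,0],[0.9,1.0,0],[0.9,1.5,0],[0.9,2.1,0],[0.9,2.7,0],[0.9,3.3,0],[0.8,3.9,0],[0.5,4.3,0],[0.1,4.6,0],[-0.3,4.75,0],[-0.7,4.75,0],[-0.95,4.75,0],[-1.05,4.75,0],[-1.05,4.75,0],[-1.05,4.75,0],[-1.05,4.75,0]], dr=[[0,0,0],[0,0,0],[0,0,0],[0,0,0],[0,0,-0.2],[0,0,-0.5],[0,0,-0.9],[0,0,-1.4],[0,0,-1.9],[0,0,-2.4],[0,0,-2.9],[0,0,-3.4],[0,0,-3.8],[0,0,-4.1],[0,0,-4.3],[0,0,-4.3],[0,0,-4.3],[0,0,-4.3]], claw=[-1,-1,-1,-1,-1,-1,-1,-1,-1,-1,-1,-1,-1,-1,-1,-1,-1,-1])

```text
time: 13.2
ee_pos: [0.5318, -0.0987, 0.143]
orientation: [[-0.9, -0.436, -0.002], [-0.436, 0.9, 0.0], [0.002, 0.001, -1.0]]
force: [-0.4, 0.4, -7.1]
gripper_width: 0.0161
gripper_force: 98.1
```

```bash
python3 - <<'E'
from h import *
np.set_printoptions(precision=4,suppress=True)
st=env.read_state();p=st['ee_pos'];y=st['orientation'][:,1];print(p,np.degrees(np.arctan2(y[1],y[0]))-90,st['orientation'][:,2])
s=shot('side','s5')['frame'][205:305,205:305,::-1];t=shot('top','t5')['frame'][240:330,295:375,::-1]
a=cv2.resize(s,(450,450),interpolation=cv2.INTER_CUBIC);b=cv2.resize(t,(320,360),interpolation=cv2.INTER_CUBIC)
o=np.zeros((450,800,3),np.uint8);o[:,:450]=a;o[:360,470:790]=b;cv2.imwrite('pics/c7.png',o)
x=-st['orientation'][:,0];tip=p+.019*np.array([0,0,1])-.0585*x-np.array([0,0,.06]);print('pred tip',tip,(proj('s5',tip)-205+.4)*4.5,'sock pred',(proj('s5',(.481,-.124,.07))-205+.4)*4.5)
E
```

```text
[ 0.5318 -0.0987  0.143 ] 25.85715817804082 [-0.0024  0.0001 -1.    ]
pred tip [ 0.4792 -0.1242  0.1021] [217.7004 203.0861] sock pred [225.5724 271.6595]
```

View pics/c7.png

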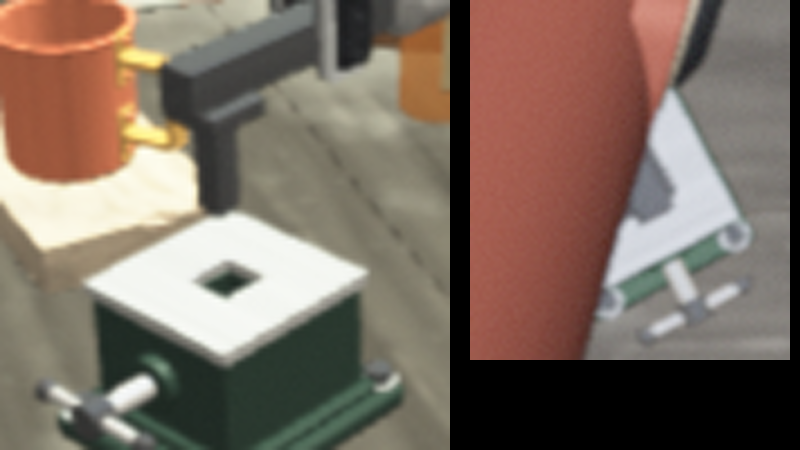

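Side: the tang tip is at about (219,205), the socket mouth at about (228,279). Top: the forearm hides most of the stake, with only the tail at (650,200) visible. I'll descend to just above the mouth to remove the height parallax, then look for the last time.

Call:
send_rows(dp=[[0,0,0.1],[0,-0.05,0.25],[0,-0.05,0.4],[0,-0.05,0.55],[0,-0.05,0.65],[0,-0.05,0.65],[0,-0.05,0.65],[0,-0.05,0.65],[0,-0.05,0.65]], dr=[[0,0,0],[0,0,0],[0,0,0],[0,0,0],[0,0,0],[0,0,0],[0,0,0],[0,0,0],[0,0,0]], claw=[-1,-1,-1,-1,-1,-1,-1,-1,-1])

```text
time: 14.05
ee_pos: [0.5347, -0.1002, 0.1176]
orientation: [[-0.899, -0.438, 0.001], [-0.438, 0.899, -0.0], [-0.001, -0.0, -1.0]]
force: [0.0, 1.1, -6.2]
gripper_width: 0.0161
gripper_force: 98.1
```

```bash
python3 - <<'E'
from h import *
np.set_printoptions(precision=4,suppress=True)
st=env.read_state();p=st['ee_pos'];O=st['orientation'];y=O[:,1];print(p,np.degrees(np.arctan2(y[1],y[0]))-90)
x=-O[:,0];z=np.array([0,0,1.]);y=np.cross(z,x);o=p+.019*z-.0585*x-.018*z;print('tip',o-.042*z)
def crop(n,f,u0,v0,w,h,k):
    im=shot(n,f)['frame'][v0:v0+h,u0:u0+w,::-1];im=cv2.resize(im,(w*k,h*k),interpolation=cv2.INTER_CUBIC)
    def dot(q,c):
        a=(proj(f,q)-[u0,v0]+.5)*k-.5;cv2.circle(im,tuple(int(round(i*8)) for i in a),8*2,c,-1,shift=3);print(n,a)
    return im,dot
a,da=crop('side','s6',225,235,62,60,7)
c,dc=crop('top','t6',325,260,40,50,8)
for d in(da,dc):
    for i,j in((1,1),(1,-1),(-1,-1),(-1,1)): d(o+.0065*i*x+.0065*j*y-.042*z,(0,0,255)) if d is da else d(o+(-.02 if i<0 else 0)*x+.009*j*y+.028*z,(0,0,255))
    hx=np.array([np.cos(np.radians(26.2)),np.sin(np.radians(26.2)),0]);hy=np.cross(z,hx);s=np.array([.481,-.124,.07])
    k=.011 if d is da else .04
    for i,j in((1,1),(1,-1),(-1,-1),(-1,1)): d(s+k*(i*hx+j*hy),(0,255,0))
out=np.zeros((420,800,3),np.uint8);out[:420,:434]=a;out[:400,450:770]=c;cv2.imwrite('pics/c8.png',out)
E
```

```text
[ 0.5347 -0.1002  0.1176] 25.948274004550242
tip [ 0.4821 -0.1258  0.0766]
side [216.7306 175.3286]
side [251.8635 192.103 ]
side [215.274  211.7543]
side [180.0851 194.6132]
side [212.1186 182.3372]
side [271.4299 210.5254]
side [210.0265 244.2827]
side [150.5406 215.0454]
top [ 63.5472 204.1111]
top [132.611  168.1297]
top [173.0462 245.6125]
top [103.7974 281.8174]
top [-130.6466  136.9931]
top [149.2263  -9.5047]
top [299.3093 272.3916]
top [ 16.6832 422.2578]
```

View pics/c8.png

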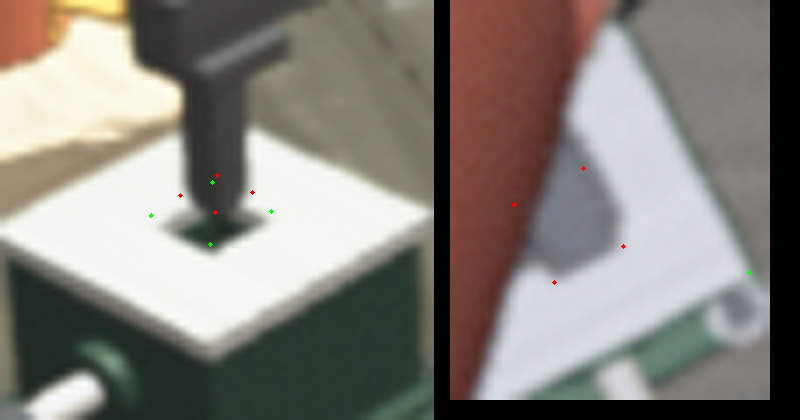

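Side: the tang tip's corner is at (217,213), and the mouth is centred near (213,222). Top: the plate's corner is at (750,278). Both views suggest a 2 mm pull back along the arm, then lowering.

Call:
send_rows(dp=[[0.03,0,0],[0.05,0,0],[0.05,0,0.08],[0.05,0,0.16],[0.05,0,0.24],[0.05,0,0.24]], dr=[[0,0,0],[0,0,0],[0,0,0],[0,0,0],[0,0,0],[0,0,0]], claw=[-1,-1,-1,-1,-1,-1])

```text
time: 14.65
ee_pos: [0.5319, -0.1008, 0.1068]
orientation: [[-0.899, -0.438, -0.002], [-0.438, 0.899, 0.0], [0.002, 0.001, -1.0]]
force: [-0.2, 0.5, -6.7]
gripper_width: 0.0165
gripper_force: 98.1
```

Call:
send_rows(dp=[[0,0,0.07],[0,0,0.14],[0,0,0.21],[0,0,0.27],[0,0,0.27],[0,0,0.27],[0,0,0.27],[0,0,0.27],[0,0,0.27]], dr=[[0,0,0],[0,0,0],[0,0,0],[0,0,0],[0,0,0],[0,0,0],[0,0,0],[0,0,0],[0,0,0]], claw=[-1,-1,-1,-1,-1,-1,-1,-1,-1])

```text
time: 15.4
ee_pos: [0.5327, -0.101, 0.0971]
orientation: [[-0.899, -0.438, 0.0], [-0.438, 0.899, -0.0], [-0.0, -0.0, -1.0]]
force: [0.0, 0.0, -7.5]
gripper_width: 0.0161
gripper_force: 98.1
```

No contact. A gentle ±3 mm probe checks the centring.

Call:
send_rows(dp=[[0.04,0,0],[0.08,0,0],[0.08,0,0],[0.08,0,0]], dr=[[0,0,0],[0,0,0],[0,0,0],[0,0,0]], claw=[-1,-1,-1,-1])

```text
time: 15.73
ee_pos: [0.5305, -0.1021, 0.0972]
orientation: [[-0.899, -0.438, 0.002], [-0.438, 0.899, 0.0], [-0.002, -0.001, -1.0]]
force: [2.2, 1.1, -7.2]
gripper_width: 0.0163
gripper_force: 98.2
```

Call:
send_rows(dp=[[-0.05,0,0],[-0.1,0,0],[-0.16,0,0],[-0.16,0,0],[-0.16,0,0]], dr=[[0,0,0],[0,0,0],[0,0,0],[0,0,0],[0,0,0]], claw=[-1,-1,-1,-1,-1])

```text
time: 16.15
ee_pos: [0.5353, -0.0996, 0.0968]
orientation: [[-0.899, -0.438, -0.001], [-0.438, 0.899, -0.0], [0.001, 0.0, -1.0]]
force: [-0.3, -0.6, -6.6]
gripper_width: 0.0166
gripper_force: 98.2
```

Call:
send_rows(dp=[[0.08,0,0],[0.08,0.04,0],[0.08,0.08,0],[0.08,0.08,0],[0.08,0.08,0]], dr=[[0,0,0],[0,0,0],[0,0,0],[0,0,0],[0,0,0]], claw=[-1,-1,-1,-1,-1])

```text
time: 16.57
ee_pos: [0.5311, -0.0979, 0.0969]
orientation: [[-0.899, -0.438, -0.0], [-0.438, 0.899, 0.0], [0.0, 0.0, -1.0]]
force: [-0.6, -0.1, -6.7]
gripper_width: 0.0163
gripper_force: 98.2
```

Call:
send_rows(dp=[[0,-0.05,0],[0,-0.1,0],[0,-0.16,0],[0,-0.16,0],[0,-0.16,0]], dr=[[0,0,0],[0,0,0],[0,0,0],[0,0,0],[0,0,0]], claw=[-1,-1,-1,-1,-1])

```text
time: 16.98
ee_pos: [0.5337, -0.1032, 0.0968]
orientation: [[-0.899, -0.437, -0.001], [-0.437, 0.899, 0.001], [0.0, 0.001, -1.0]]
force: [-0.7, 2.7, -5.3]
gripper_width: 0.0165
gripper_force: 98.3
```

Light contact shows on the −x and −y sides, so I'll shift 1.8 mm away from both and hold.

Call:
send_rows(dp=[[-0.02,0.06,0],[-0.045,0.125,0],[-0.045,0.125,0],[-0.045,0.125,0],[-0.045,0.125,0],[-0.045,0.125,0],[-0.045,0.125,0],[-0.045,0.125,0]], dr=[[0,0,0],[0,0,0],[0,0,0],[0,0,0],[0,0,0],[0,0,0],[0,0,0],[0,0,0]], claw=[-1,-1,-1,-1,-1,-1,-1,-1])

```text
time: 17.65
ee_pos: [0.5334, -0.0988, 0.0969]
orientation: [[-0.899, -0.437, 0.0], [-0.437, 0.899, -0.0], [0.0, -0.0, -1.0]]
force: [-0.1, 0.3, -7.3]
gripper_width: 0.0161
gripper_force: 98.2
```

```bash
python3 - <<'E'
from h import *
s=env.read_state();print(s['force'],s['ee_pos'],abs(s['joint_vel']).max())
f=s['force']
if np.hypot(f[0],f[1])<2: print(env.job_done())
E
```

```text
[-0.08435132  0.26182925 -7.28915935] [ 0.53342335 -0.09879048  0.09694878] 0.0018084724443976124
the job is handed in; nothing more can be done
None
```

I handed the job in at 17.7 s of the 48 s: the mug stands upright on the wooden block, and the stake is held level and square over the holder, head away from the clamp screw, its tang about 15 mm down the socket with no contact force showing; no verdict was returned.

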